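# Change the tap over to the full keg

### The arm

A 7-joint arm with a two-finger parallel gripper is mounted at the origin on the work surface. World frame = base frame: x ahead of the robot, y to its left, z up, the work surface at z = 0. Lengths are in mm, angles in degrees, forces in N, time in s.
With the tool pointing down it reaches from about 400 to 875 mm from the base axis. Payload 19.3 kg.
Tool frame: the origin (TCP) lies between the finger pads; the fingertips stand 11 mm ahead of it and the grasp point (between the pads) lies 8 mm behind it; z points along the fingers, y is the line along which they close (so a half turn about z gives the same grasp; the last joint's range is limited). The gripper opens to 85 mm and grips with 20 to 120 N. Pads are 22 mm wide; open, the fingers measure 114 mm over their backs; the gripper's body (76 mm by 85 mm) begins 54 mm behind the grasp point. The pads swing forward as they close: fully open they stand 13 mm farther back than shut.
Start: joints at [-81.257, 29.874, -2.08, 91.645, 1.215, 58.505, -6.463], TCP at [138.121, 609.538, 214.391] pointing down, gripper open.
Joint ranges: [-166.77, 166.77], [-17.47, 122.26], [-85.68, 81.53], [9.62, 139.38], [-72.42, 252.41], [9.2, 110.78], [-144.41, 144.41]. Speed limits (degrees/s): [108.29, 108.29, 136.94, 136.94, 172.46, 172.46, 172.46].

### API

Orientations are given as a 3x3 rotation matrix whose columns are the frame's x, y, z axes.
In Python, from cell import status, eyes, hand_in gives the robot as it stands.
- The arm moves only by the tool step_arm, never from a script. Its argument "moves" is a list of rows, each an object with "linear": the shift along the tool's x, y, z in m, a list of three; "spin": the turn about the tool's z in rad. A call has 1 to 5 rows; each row is the pose to reach, as a shift and turn from the pose commanded when the call began, along the tool's axes at that moment; what a row does not reach only later rows make up. A row lasts 1/12 s, in which the tool goes at most 41.7 mm and 7.16 degrees, less where a joint would pass 70% of its speed; a pose out of reach is approached as far as the arm can. A call with a gripper value outside its range is refused whole. "hand" is the closure, from 0 (fully open) to 1 (shut), set as the call begins (left out, the last holds). The fingers move at their own pace and stop on an object; "squeeze" is the grip in N (left out, the last holds). Time passes only in rows, so rows that repeat a pose let the fingers close. It gives the time, the measured TCP pose, the force, the opening and the grip force at its end, in the units of the state.
- status.sense(): the state, without advancing time (a new reading comes with each control period).
- eyes.get_image(name): name is "side" or "top"; returns the picture (384x512x3 uint8, red, green, blue); there is no depth.
- eyes.get_calibration(name): a dict with "intrinsics" (3x3 intrinsics, pixels), "R" (3x3) and "t" (3): a world point X has camera coordinates R X + t. Camera axes: x right, y down, z forward; pixel columns grow to the right and rows downward; lengths in mm; the calibration is good to about 2 mm. A picture is of the moment at which its call begins. get_calibration takes no time and is no camera call.
- hand_in(): hands the job in; it is judged then, once.
The state is a dict: "clock": time; "joints": joint angles; "qvel": joint speeds; "tau": joint torques, N m; "tcp_pos": TCP position; "ee_rot": TCP orientation; "wrist_force": force on the tool from outside, world axes, zero at the start; "ft_torque": the same for the moment, N m; "opening": finger opening in mm; "finger_force": force on a finger pad.
Only numpy, scipy, OpenCV 4.12 (cv2) and the standard library are available. Lean on these libraries where they do the work, as an engineer would, in place of code of your own. Each camera call takes 0.05 s, during which the arm holds its last target. There are 200 camera calls.

### The job

Turn the keg selector lever to the full keg, the position that carries the little upright barrel, so that it rests clicked into that position. Only then press the purge plunger right down and let it come back up. Leave the two steins, the bell and the growler stopper standing where they are.

Things in the scene. Friction and masses are not known exactly. Their poses are not given: they have to be found in the camera images.
- manifold: Keg selector: fixed round pale metal plate on the counter, 296 mm diameter, 40 mm thick, standing anywhere and turned. Origin at the centre of its underside, z up; its x axis is the lever's zero (closed) direction. Four small wooden markers stand fixed on its top, centred 120 mm from the pivot, at lever angles -1.4, -0.7, +0.7 and +1.4 rad; a thin line on the plate shows each of the five lever positions (these four and 0).
- pivot (a point): The lever's axis of turning (vertical), at the plate's top face, 40 mm above the counter, at the plate's centre.
- lever (a joint): Angle of the selector lever in rad, 0 = along the plate's x axis, growing counter-clockwise seen from above; stops at -1.5 and +1.5. Five click positions 0.7 rad apart: -1.4, -0.7, 0, 0.7, 1.4; it starts at 0, with no marker. A sprung detent holds it in each and takes about 0.3 N m to overcome (about 5 N pushed at 60 mm from the pivot). Past the halfway point between two positions it snaps on by itself to the next and stays there.
- lever_end (a point): Outer tip of the black lever, 88 mm from the pivot and 36 mm above the plate's top. The lever is a straight black bar 16 mm wide and 32 mm high, its underside 20 mm and its top 52 mm above the plate's top (60 to 92 mm above the counter), on a round dark steel hub of 27 mm radius and 56 mm height. It reaches out to one side of the hub only; its free side faces are pushed sideways.
- lever_aim (a point): Point that the lever aims at: on the line of the lever, 120 mm from the pivot, on the plate's top face. Coincides with a marker's centre when the lever points straight at it.
- mark_full: Full-keg marker: wooden upright little barrel with two hoops, 46 mm diameter at the belly, 58 mm tall, fixed on the plate. Origin at the centre of its underside. It stands at any of the four marked positions.
- disc_a: Small flat wooden disc marker (an empty keg), 22 mm diameter, 8 mm tall, fixed on the plate. Origin at the centre of its underside.
- disc_b: Small flat wooden disc marker, as disc_a.
- disc_c: Small flat wooden disc marker, as disc_a.
- purge_box: Purge valve: fixed grey box 100 x 100 x 40 mm with a steel mushroom plunger in its top. Origin at the centre of its underside, z up.
- purge_top (a point): Centre of the plunger's flat top, which is 60 mm in diameter and 72 mm above the counter when up. It moves with the plunger.
- purge (a joint): How far the plunger is pressed down, in m: 0 up, 0.012 fully home against its stop. A spring brings it back; it takes about 3 N to start and 8 N to hold fully down.
- stein_a: Thick glass beer stein at the right (-y), 88 mm diameter, 130 mm tall, handle on its +y side. Origin at the centre of its underside. Bystander.
- stein_b: Thick glass beer stein at the left (+y), same as stein_a. Bystander.
- bell: Brass service bell, dome 90 mm diameter, 70 mm tall, beyond the selector. Origin at the centre of its underside. Bystander.
- stopper: Green glass growler stopper standing on its wide end, 60 mm diameter, 62 mm tall, beyond the purge valve. Origin at the centre of its underside. Bystander.

How it is judged:
By the outcome, as a careful person would: the job done as asked, in the order asked, and still so for the second after the job is handed in, with the robot touching nothing.
It also fails if it takes over 56 s, if anything falls off the work surface, if the arm or the gripper's body presses on something with over 40 N, if the wrist force passes 120 N, or if a joint passes its speed limit or range.

## Working session

There is one attempt and no reset: what is moved stays moved. The work goes in short steps, Python scripts to look and compute and a tool call to move; the robot and the scene stay as the last step left them, time stands still between calls to the robot, and variables do not carry over. Pictures are saved under pics/ and viewed, at most 10 in all, crops included, and the job is handed in when it is done.

Besides the shell and the picture viewer there is one more tool, called after ">>>" as name([rows], argument=value, ...), one row to a line, values as JSON. step_arm: Moves the arm, as the interface text tells. Its arguments: {"type":"object","properties":{"moves":{"type":"array"},"hand":{"type":"number"},"squeeze":{"type":"number"}},"required":["moves"]}

```bash
mkdir -p pics; python3 - <<'E'
from cell import status, eyes
import cv2,numpy as np
for n in("top","side"):
    cv2.imwrite(f"pics/{n}0.png",eyes.get_image(n)[:,:,::-1]); c=eyes.get_calibration(n); print(n,{k:np.round(v,3).tolist() for k,v in c.items()})
s=status.sense();print({k:np.round(s[k],3).tolist() for k in("clock","tcp_pos","ee_rot","wrist_force","opening")})
E
```

```text
top {'intrinsics': [[368.544, 0.0, 260.866], [0.0, 368.544, 194.4], [0.0, 0.0, 1.0]], 'R': [[-0.07, -0.998, -0.002], [-0.971, 0.069, -0.23], [0.23, -0.015, -0.973]], 't': [61.378, 614.822, 1169.434]}
side {'intrinsics': [[356.588, 0.0, 250.076], [0.0, 356.588, 188.786], [0.0, 0.0, 1.0]], 'R': [[-0.98, -0.201, -0.015], [-0.102, 0.56, -0.822], [0.173, -0.804, -0.569]], 't': [583.581, 112.442, 1158.148]}
{'clock': 0.1, 'tcp_pos': [138.062, 609.228, 213.876], 'ee_rot': [[-0.975, 0.221, -0.0], [0.221, 0.975, -0.001], [-0.0, -0.001, -1.0]], 'wrist_force': [0.297, -0.263, 0.184], 'opening': 85.344}
```

View pics/top0.png

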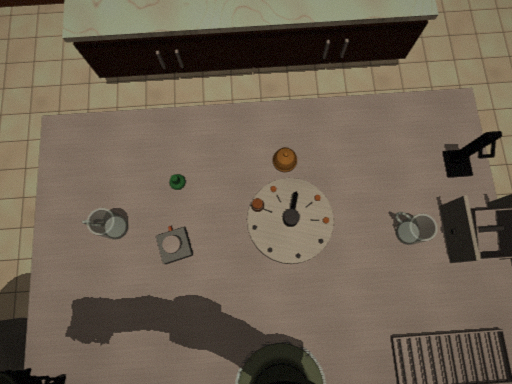

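View pics/side0.png

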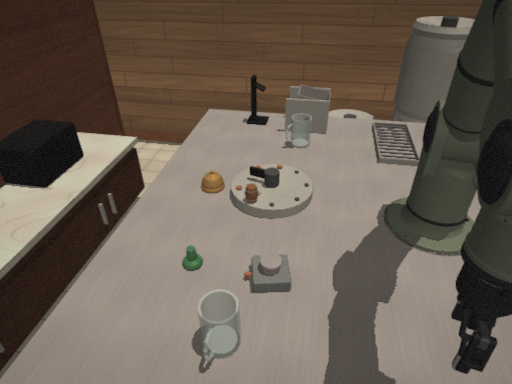

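The top view shows the plate centred near (290,221), with the lever pointing up to (294,195). The barrel is at (257,204), the farthest marker counter-clockwise, so it should be at +1.4. The purge valve is near (172,244). Next I'll measure these.

```bash
cat > h.py <<'E'
import cv2,numpy as np
from cell import eyes
def ray(n,uv,z):
    c=eyes.get_calibration(n);R=np.array(c["R"]);t=np.array(c["t"]);K=np.array(c["intrinsics"])
    d=R.T@np.linalg.solve(K,[uv[0],uv[1],1]);o=-R.T@t
    return (o+d*(z-o[2])/d[2])[:2]
E
python3 - <<'E'
from h import *
im=cv2.imread("pics/top0.png");hsv=cv2.cvtColor(im,cv2.COLOR_BGR2HSV)
def blobs(m,roi,lo,hi):
    x0,y0,x1,y1=roi;k=np.zeros_like(m);k[y0:y1,x0:x1]=m[y0:y1,x0:x1]
    n,l,s,c=cv2.connectedComponentsWithStats(k);return [(c[i].round(1),s[i].tolist()) for i in range(1,n) if lo<s[i][4]<hi]
org=cv2.inRange(hsv,(0,90,60),(22,255,255))
for c,s in blobs(org,(235,170,345,270),8,400): print("wood",c,s,ray("top",c,48).round(1))
blk=cv2.inRange(hsv,(0,0,0),(180,255,45))
for c,s in blobs(blk,(235,170,345,270),8,900): print("dark",c,s,ray("top",c,92).round(1))
b,g,r=[im[...,i].astype(int) for i in range(3)]
print("px plate",im[240,275],"table",im[300,380],"plunger",im[244,172],"box",im[258,185])
big=cv2.resize(im[170:275,140:345],None,fx=3.9,fy=3.9,interpolation=cv2.INTER_CUBIC);cv2.imwrite("pics/crop.png",np.clip(big*1.6,0,255).astype('uint8'))
E
```

```text
wood [284.8 170.4] [279, 170, 13, 2, 23] [703.1 -71.6]
wood [273.  188.5] [270, 186, 7, 6, 32] [641.1 -25.5]
wood [317.2 197.3] [314, 194, 7, 7, 36] [ 599.4 -174.2]
wood [257.2 203.8] [251, 198, 13, 13, 116] [591.2  32.4]
wood [325.6 219.8] [323, 217, 6, 7, 35] [ 519.9 -194.3]
dark [293.7 200.5] [290, 192, 8, 18, 79] [584.6 -88.2]
dark [287.2 221.3] [283, 212, 13, 14, 42] [517.  -60.9]
px plate [112 130 142] table [ 90 108 123] plunger [103 120 136] box [ 86 103 116]
```

View pics/crop.png

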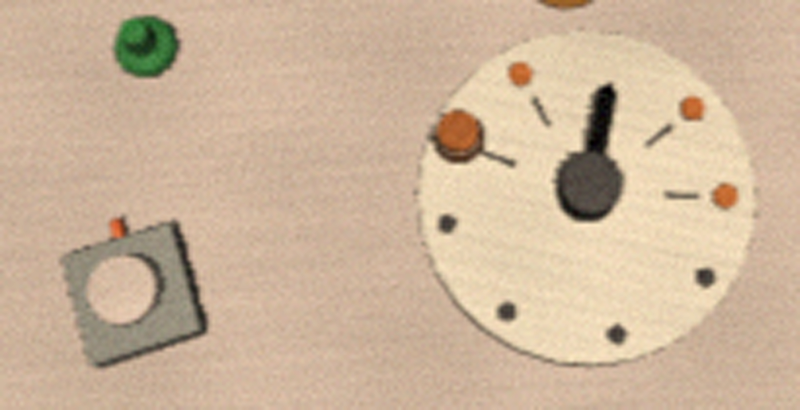

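The crop shows the hub top near full-image (291,217), the plunger top near (171.5,243.8), and the barrel top near (257.5,203.5). Now I'll fit the pivot and zero direction from the discs.

```bash
python3 - <<'E'
from h import *
from scipy.optimize import least_squares
D=[ray("top",p,48) for p in((273,188.5),(317.2,197.3),(325.6,219.8))]
B=ray("top",(257.5,203.3),98)
A=[.7,-.7,-1.4]
f=lambda v:np.concatenate([v[:2]+120*np.array([np.cos(v[2]+a),np.sin(v[2]+a)])-d for a,d in zip(A,D)])
s=least_squares(f,[500,-80,0]);v=s.x;print("pivot,th0",v.round(3),"res",s.fun.round(1))
print("barrel",B.round(1),"exp +1.4:",(v[:2]+120*np.array([np.cos(v[2]+1.4),np.sin(v[2]+1.4)])).round(1))
print("hub",ray("top",(291,216.8),96).round(1),"levertip",ray("top",(295.2,192.5),92).round(1),"exp",(v[:2]+88*np.array([np.cos(v[2]),np.sin(v[2])])).round(1))
print("purge top",ray("top",(171.5,243.8),72).round(1),"side plate",ray("side",(271,264),72).round(1))
Rm=np.array([[-0.975,0.221],[0.221,0.975]])
T=np.array([138.06,609.23])
print("lever tilt deg",np.degrees(v[2]))
for a,r,d in((0,62,-50),(0,62,-28),(.35,62,-26),(.7,62,-26),(1.05,62,-26),(1.3,62,-26),(1.3,62,-60)):
    t=v[2]+a;p=v[:2]+r*np.array([np.cos(t),np.sin(t)])+d*np.array([-np.sin(t),np.cos(t)])
    print(a,p.round(1),"tool shift from start",(Rm.T@(p-T)).round(1))
p=ray("top",(171.5,243.8),72);print("purge tool shift",(Rm.T@(p-T)).round(1))
print("stein_b",ray("top",(100,221),130).round(0))
E
```

```text
pivot,th0 [ 5.31964e+02 -7.50370e+01 -2.73000e-01] res [ 0.1  0.2  0.1 -0.  -0.2 -0.1]
barrel [582.3  31.5] exp +1.4: [583.5  33.3]
hub [530.3 -74.2] levertip [611.3 -95.7] exp [616.7 -98.8]
purge top [472.8 320.7] side plate [469.7 339.5]
lever tilt deg -15.652369948837519
0 [ 578.2 -139.9] tool shift from start [-594.7 -633.1]
0 [ 584.1 -118.7] tool shift from start [-595.8 -611.2]
0.35 [595.8 -96.2] tool shift from start [-602.2 -586.6]
0.7 [599.2 -73. ] tool shift from start [-600.4 -563.3]
1.05 [594.4 -50.1] tool shift from start [-590.7 -542. ]
1.3 [586.3 -35.4] tool shift from start [-579.5 -529.5]
1.3 [615.4 -53. ] tool shift from start [-611.8 -540.2]
purge tool shift [-390.1 -207.4]
stein_b [554. 531.]
```

>>> step_arm([
  {"linear": [-0.032,-0.024,0],"spin": 0},
  {"linear": [-0.064,-0.048,0],"spin": 0},
  {"linear": [-0.096,-0.072,0],"spin": 0},
  {"linear": [-0.128,-0.096,0],"spin": 0},
  {"linear": [-0.16,-0.12,0],"spin": 0},
], hand=1, squeeze=40)

```text
clock: 0.52
tcp_pos: [268.4, 455.3, 214.2]
ee_rot: [[-0.975, 0.221, -0.0], [0.221, 0.975, -0.0], [0.0, -0.0, -1.0]]
wrist_force: [0.9, 1.2, -0.2]
opening: 25.6
finger_force: 0.0
```

>>> step_arm([
  {"linear": [-0.032,-0.024,0],"spin": 0},
  {"linear": [-0.064,-0.048,0],"spin": 0},
  {"linear": [-0.096,-0.072,0],"spin": 0},
  {"linear": [-0.128,-0.096,0],"spin": 0},
  {"linear": [-0.16,-0.12,0],"spin": 0},
])

```text
clock: 0.93
tcp_pos: [398.0, 303.0, 214.4]
ee_rot: [[-0.975, 0.221, -0.0], [0.221, 0.975, -0.0], [0.0, -0.0, -1.0]]
wrist_force: [1.7, 0.6, 1.8]
opening: -0.1
finger_force: 0.0
```

>>> step_arm([
  {"linear": [-0.032,-0.024,0],"spin": 0},
  {"linear": [-0.064,-0.048,0],"spin": 0},
  {"linear": [-0.085,-0.083,0],"spin": 0},
  {"linear": [-0.106,-0.118,0],"spin": 0},
  {"linear": [-0.127,-0.153,0],"spin": 0},
])

```text
clock: 1.35
tcp_pos: [487.4, 125.4, 214.2]
ee_rot: [[-0.975, 0.221, -0.0], [0.221, 0.975, -0.0], [0.0, -0.0, -1.0]]
wrist_force: [1.6, 0.4, 0.7]
opening: 0.2
finger_force: 0.0
```

>>> step_arm([
  {"linear": [-0.021,-0.034,0],"spin": 0},
  {"linear": [-0.042,-0.068,0],"spin": 0},
  {"linear": [-0.063,-0.102,0],"spin": 0},
  {"linear": [-0.084,-0.136,0],"spin": 0},
  {"linear": [-0.105,-0.17,0],"spin": 0},
])

```text
clock: 1.77
tcp_pos: [552.2, -63.5, 214.4]
ee_rot: [[-0.975, 0.221, -0.0], [0.221, 0.975, 0.0], [0.0, 0.0, -1.0]]
wrist_force: [0.2, 1.0, -0.9]
opening: 0.2
finger_force: 0.0
```

>>> step_arm([
  {"linear": [-0.02,-0.034,0],"spin": 0},
  {"linear": [-0.042,-0.069,0],"spin": 0},
  {"linear": [-0.042,-0.069,0.035],"spin": 0},
  {"linear": [-0.042,-0.069,0.07],"spin": 0},
  {"linear": [-0.042,-0.069,0.07],"spin": 0},
])

```text
clock: 2.18
tcp_pos: [574.6, -137.9, 138.7]
ee_rot: [[-0.975, 0.222, -0.008], [0.222, 0.975, 0.001], [0.008, -0.001, -1.0]]
wrist_force: [-1.3, 1.6, -1.6]
opening: -0.4
finger_force: 0.0
```

```bash
python3 - <<'E'
from h import *
a=eyes.get_image("side")[130:230,200:330,::-1];b=eyes.get_image("top")[170:275,220:350,::-1]
cv2.imwrite("pics/c2.png",np.hstack([cv2.resize(i,(400,320),interpolation=2) for i in(a,b)]))
E
```

```text
(no output)
```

View pics/c2.png

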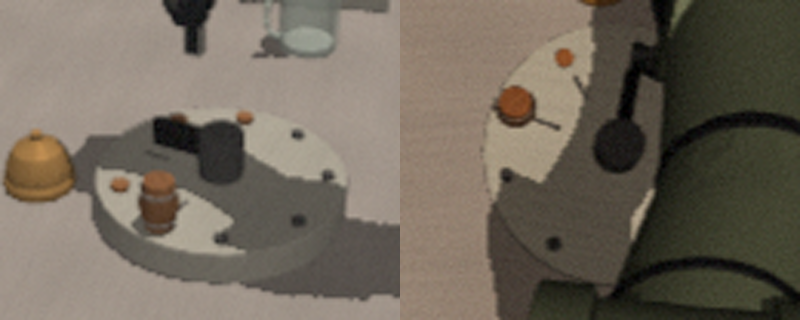

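The side view shows the closed fingers above the lever's near -y side, and nothing has been touched. I'll lower beside the lever.

>>> step_arm([
  {"linear": [0,0,0.03],"spin": 0},
  {"linear": [0,0,0.06],"spin": 0},
  {"linear": [0,0,0.062],"spin": 0},
  {"linear": [0,0,0.062],"spin": 0},
])

```text
clock: 2.62
tcp_pos: [578.0, -137.8, 83.5]
ee_rot: [[-0.975, 0.22, -0.0], [0.22, 0.975, 0.0], [0.0, -0.0, -1.0]]
wrist_force: [-0.1, 0.1, 1.4]
opening: 0.2
finger_force: 0.0
```

>>> step_arm([
  {"linear": [0,0.007,0.004],"spin": 0},
  {"linear": [-0.001,0.014,0.004],"spin": 0},
  {"linear": [-0.002,0.02,0.004],"spin": 0},
  {"linear": [-0.004,0.028,0.004],"spin": 0},
  {"linear": [-0.006,0.036,0.004],"spin": 0},
])

```text
clock: 3.03
tcp_pos: [592.4, -103.3, 79.2]
ee_rot: [[-0.975, 0.221, 0.001], [0.221, 0.975, 0.0], [-0.001, 0.0, -1.0]]
wrist_force: [-0.2, -0.1, 0.6]
opening: -0.1
finger_force: 0.0
```

>>> step_arm([
  {"linear": [-0.002,0.008,0],"spin": 0},
  {"linear": [-0.002,0.016,0],"spin": 0},
  {"linear": [-0.002,0.024,0],"spin": 0},
  {"linear": [0,0.032,0],"spin": 0},
])

```text
clock: 3.37
tcp_pos: [598.9, -72.2, 78.3]
ee_rot: [[-0.975, 0.221, 0.0], [0.221, 0.975, -0.0], [-0.0, -0.0, -1.0]]
wrist_force: [-0.6, -0.3, 1.7]
opening: 0.1
finger_force: 0.0
```

```bash
python3 - <<'E'
from h import *
a=eyes.get_image("side")[130:230,200:330,::-1];b=eyes.get_image("top")[170:275,220:350,::-1]
cv2.imwrite("pics/c3.png",np.hstack([cv2.resize(i,(400,320),interpolation=2) for i in(a,b)]))
E
```

```text
(no output)
```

View pics/c3.png

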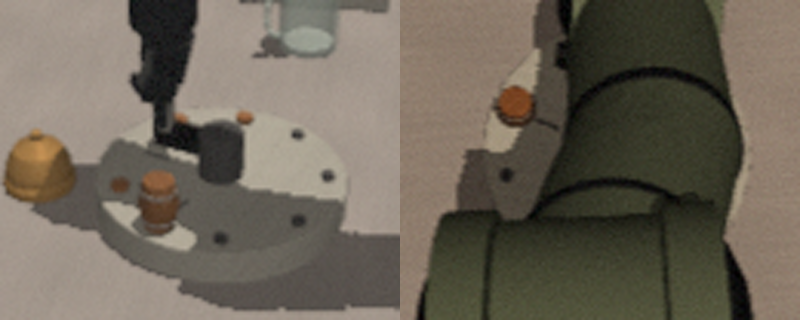

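```bash
python3 - <<'E'
from h import *
c=eyes.get_calibration("side");R,t,K=[np.array(c[k]) for k in("R","t","intrinsics")]
def pr(X):
    q=K@(R@np.array(X,float)+t);q=q[:2]/q[2];return ((q-[200,130])*[400/130,3.2]).round(0)
print("tip",pr([599,-72,67]),"hub",pr([532,-75,96]))
for a in(0,.2,.35,.5,.7,.9):
    th=a-.273;C,S=np.cos(th),np.sin(th)
    print(a,"tip top",pr([532+88*C,-75+88*S,92]),"bottom",pr([532+88*C,-75+88*S,60]), "line", pr([532+80*C,-75+80*S,40]))
im=eyes.get_image("side")[155:190,230:285,::-1]
cv2.imwrite("pics/c4.png",cv2.resize(np.clip(im*2.0,0,255).astype('uint8'),(770,490),interpolation=2))
E
```

```text
tip [163. 149.] hub [221. 131.]
0 tip top [152. 116.] bottom [153. 140.] line [159. 156.]
0.2 tip top [147. 124.] bottom [147. 148.] line [154. 163.]
0.35 tip top [144. 130.] bottom [145. 154.] line [152. 169.]
0.5 tip top [144. 136.] bottom [144. 160.] line [151. 175.]
0.7 tip top [146. 145.] bottom [146. 169.] line [153. 183.]
0.9 tip top [150. 153.] bottom [151. 177.] line [158. 191.]
```

View pics/c4.png

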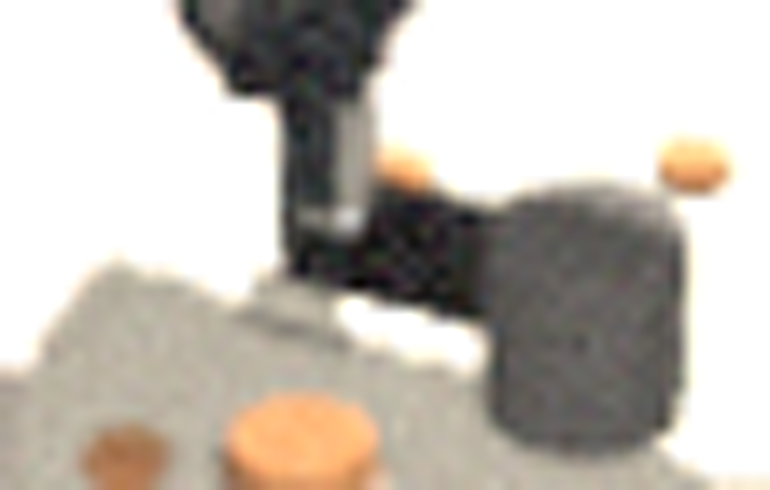

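```bash
python3 - <<'E'
from h import *
from cell import status
c=eyes.get_calibration("side");R,t,K=[np.array(c[k]) for k in("R","t","intrinsics")]
def pr(X):
    q=K@(R@np.array(X,float)+t);q=q[:2]/q[2];return q.round(1),((q-[200,130])*[400/130,3.2]).round(0)
print("raised tip", pr([576,-138,130]), "z+10",pr([576,-138,140]))
print("start tip", pr([138,609.3,203]))
print("barrel top",pr([583,33,98]),"hub",pr([532,-75,96]),"disc",pr([640.6,-25.5,48]))
for p in([599,-72,67],[599,-72,80],[592,-94,67],[592,-94,80],[592,-110,80]):print(p,pr(p))
s=status.sense();print({k:np.round(s[k],2).tolist() for k in("clock","tcp_pos","wrist_force","ft_torque","joints")})
E
```

```text
raised tip (array([262.5, 152.8]), array([192.,  73.])) z+10 (array([262.5, 150.4]), array([192.,  65.]))
start tip (array([449.9, 357.3]), array([769., 727.]))
barrel top (array([251.4, 186. ]), array([158., 179.])) hub (array([271.7, 170.9]), array([221., 131.])) disc (array([238.9, 186.9]), array([120., 182.]))
[599, -72, 67] (array([252.9, 176.5]), array([163., 149.]))
[599, -72, 80] (array([252.9, 173.4]), array([163., 139.]))
[592, -94, 67] (array([256. , 173.5]), array([172., 139.]))
[592, -94, 80] (array([256. , 170.4]), array([172., 129.]))
[592, -110, 80] (array([256.8, 168.1]), array([175., 122.]))
{'clock': 3.52, 'tcp_pos': [598.53, -72.37, 78.36], 'wrist_force': [-0.2, -0.19, 0.22], 'ft_torque': [0.02, 0.0, 0.01], 'joints': [-5.41, 38.16, 9.78, 101.63, -9.21, 40.99, 86.57]}
```

The fingertips appear about 23 mm higher in the side picture than the TCP reading implies, and no contact force was felt. They skimmed over the lever, which is still at 0. I'll lift, go back, and come in 18 mm lower, which still clears the plate.

>>> step_arm([
  {"linear": [0,0,-0.03],"spin": 0},
  {"linear": [0.002,-0.03,-0.03],"spin": 0},
  {"linear": [0.006,-0.07,-0.03],"spin": 0},
  {"linear": [0.006,-0.07,0],"spin": 0},
  {"linear": [0.006,-0.07,0.009],"spin": 0},
])

```text
clock: 3.93
tcp_pos: [575.6, -142.9, 67.7]
ee_rot: [[-0.974, 0.225, -0.001], [0.225, 0.974, -0.001], [0.001, -0.001, -1.0]]
wrist_force: [-1.0, 1.2, -1.6]
opening: 0.2
finger_force: 0.0
```

>>> step_arm([
  {"linear": [0,0,0.009],"spin": 0},
  {"linear": [0,0,0.009],"spin": 0},
  {"linear": [0,0,0.009],"spin": 0},
])

```text
clock: 4.18
tcp_pos: [577.5, -139.4, 60.5]
ee_rot: [[-0.975, 0.22, -0.0], [0.22, 0.975, 0.0], [0.0, 0.0, -1.0]]
wrist_force: [0.2, -0.7, -0.9]
opening: -0.1
finger_force: 0.0
```

```bash
python3 - <<'E'
from h import *
a=eyes.get_image("side")[140:200,220:300,::-1]
cv2.imwrite("pics/c5.png",cv2.resize(np.clip(a*1.8,0,255).astype('uint8'),(800,600),interpolation=2))
c=eyes.get_calibration("side");R,t,K=[np.array(c[k]) for k in("R","t","intrinsics")]
q=K@(R@np.array([577,-141,49.])+t);print((q[:2]/q[2]-[220,140])*10)
E
```

```text
[422.65968931 313.31111583]
```

View pics/c5.png

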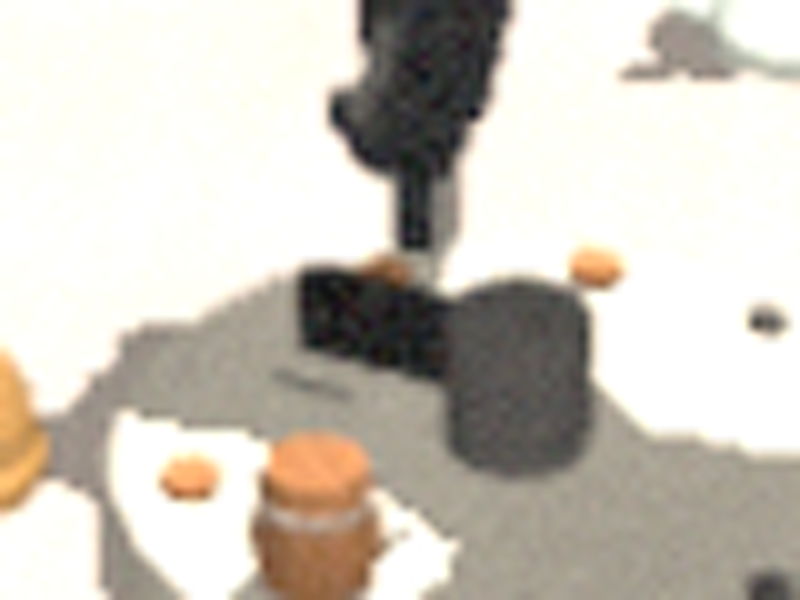

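The fingertip shows at (420,250), which puts it near z = 73 mm. That is beside the lever and clear of it, at a height that will engage. I'll go 4 mm lower and push.

>>> step_arm([
  {"linear": [0,0.007,0.004],"spin": 0},
  {"linear": [-0.001,0.014,0.004],"spin": 0},
  {"linear": [-0.002,0.02,0.004],"spin": 0},
  {"linear": [-0.004,0.028,0.004],"spin": 0},
  {"linear": [-0.006,0.036,0.004],"spin": 0},
])

```text
clock: 4.65
tcp_pos: [591.3, -105.6, 56.6]
ee_rot: [[-0.975, 0.221, -0.0], [0.221, 0.975, -0.0], [0.0, -0.0, -1.0]]
wrist_force: [-5.1, -5.0, 0.6]
opening: 0.1
finger_force: 2.8
```

>>> step_arm([
  {"linear": [-0.002,0.008,0],"spin": 0},
  {"linear": [-0.002,0.016,0],"spin": 0},
])

```text
clock: 4.82
tcp_pos: [596.9, -90.7, 56.4]
ee_rot: [[-0.975, 0.221, -0.0], [0.221, 0.975, -0.001], [0.0, -0.001, -1.0]]
wrist_force: [-0.5, -0.1, 1.2]
opening: 0.4
finger_force: 0.1
```

>>> step_arm([
  {"linear": [0,0.008,0],"spin": 0},
  {"linear": [0.001,0.016,0],"spin": 0},
  {"linear": [0.004,0.024,0],"spin": 0},
  {"linear": [0.008,0.032,0],"spin": 0},
  {"linear": [0.011,0.039,0],"spin": 0},
])

```text
clock: 5.23
tcp_pos: [594.2, -50.3, 56.4]
ee_rot: [[-0.975, 0.221, 0.0], [0.221, 0.975, -0.001], [-0.0, -0.001, -1.0]]
wrist_force: [0.6, -4.1, -0.4]
opening: -0.2
finger_force: 1.6
```

>>> step_arm([
  {"linear": [0.006,0.006,0],"spin": 0},
  {"linear": [0.011,0.012,0],"spin": 0},
  {"linear": [0.011,0.012,0],"spin": 0},
])

```text
clock: 5.48
tcp_pos: [585.6, -34.3, 56.4]
ee_rot: [[-0.976, 0.219, -0.001], [0.219, 0.976, 0.001], [0.001, 0.001, -1.0]]
wrist_force: [0.8, 0.7, 0.8]
opening: 0.2
finger_force: 0.0
```

```bash
python3 - <<'E'
from h import *
a=eyes.get_image("side")[140:200,220:300,::-1]
cv2.imwrite("pics/c6.png",cv2.resize(np.clip(a*1.8,0,255).astype('uint8'),(800,600),interpolation=2))
E
```

```text
(no output)
```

View pics/c6.png

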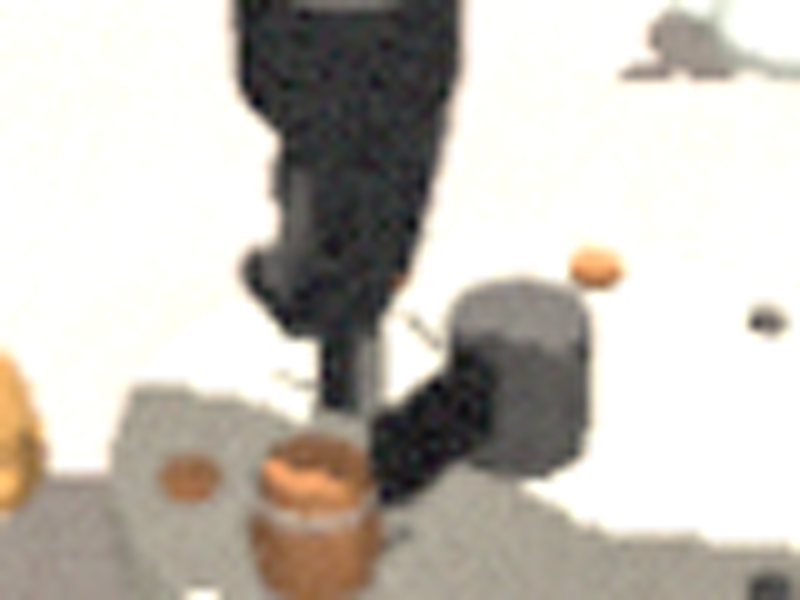

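The lever now points at the barrel and the contact force is zero, so it has snapped on. I'll back off, lift, and move toward the purge valve.

>>> step_arm([
  {"linear": [-0.015,-0.006,0],"spin": 0},
  {"linear": [-0.015,-0.006,-0.03],"spin": 0},
  {"linear": [-0.015,-0.006,-0.065],"spin": 0},
  {"linear": [-0.015,-0.006,-0.1],"spin": 0},
  {"linear": [-0.015,-0.006,-0.13],"spin": 0},
])

```text
clock: 5.95
tcp_pos: [599.8, -46.3, 188.6]
ee_rot: [[-0.975, 0.222, 0.001], [0.222, 0.975, -0.0], [-0.001, 0.0, -1.0]]
wrist_force: [0.5, 0.4, -0.5]
opening: 0.0
finger_force: 0.0
```

>>> step_arm([
  {"linear": [0.02,0.032,0],"spin": 0},
  {"linear": [0.04,0.064,0],"spin": 0},
  {"linear": [0.06,0.096,0],"spin": 0},
  {"linear": [0.08,0.128,0],"spin": 0},
  {"linear": [0.1,0.16,0],"spin": 0},
])

```text
clock: 6.37
tcp_pos: [536.9, 133.7, 186.7]
ee_rot: [[-0.975, 0.222, 0.0], [0.222, 0.975, 0.0], [-0.0, 0.0, -1.0]]
wrist_force: [1.5, 0.8, 0.2]
opening: 0.0
finger_force: 0.0
```

>>> step_arm([
  {"linear": [0.02,0.032,0],"spin": 0},
  {"linear": [0.04,0.064,0],"spin": 0},
  {"linear": [0.06,0.096,0],"spin": 0},
  {"linear": [0.08,0.128,0],"spin": 0},
  {"linear": [0.103,0.166,0],"spin": 0},
])

```text
clock: 6.78
tcp_pos: [474.2, 315.3, 186.7]
ee_rot: [[-0.975, 0.222, 0.0], [0.222, 0.975, -0.0], [-0.0, 0.0, -1.0]]
wrist_force: [1.1, 0.4, 0.7]
opening: 0.1
finger_force: 0.0
```

>>> step_arm([
  {"linear": [0,0,0],"spin": 0},
  {"linear": [0,0,0],"spin": 0},
])

```text
clock: 6.95
tcp_pos: [473.6, 316.5, 186.2]
ee_rot: [[-0.976, 0.217, -0.0], [0.217, 0.976, 0.0], [0.0, 0.0, -1.0]]
wrist_force: [0.0, -0.8, -0.3]
opening: -0.1
finger_force: 0.0
```

```bash
python3 - <<'E'
from h import *
t=eyes.get_image("top")[:,:,::-1];s=eyes.get_image("side")[:,:,::-1]
f=lambda i:cv2.resize(np.clip(i*1.8,0,255).astype('uint8'),(400,400),interpolation=2)
cv2.imwrite("pics/c7.png",np.hstack([f(t[170:270,245:345]),f(s[210:310,220:320])]))
c=eyes.get_calibration("side");R,tt,K=[np.array(c[k]) for k in("R","t","intrinsics")]
q=K@(R@np.array([472.8,320.7,72.])+tt);print((q[:2]/q[2]-[220,210])*4)
E
```

```text
[203.74200766 194.59519943]
```

View pics/c7.png

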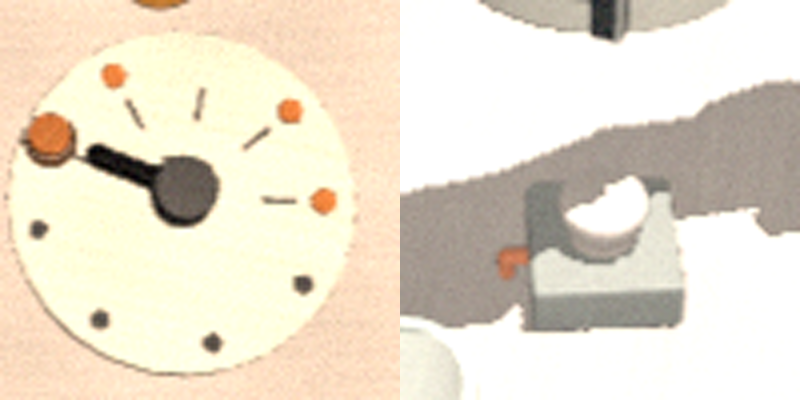

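The left crop shows the lever pointing straight at the barrel. The right crop shows the plunger within a few mm of its predicted place. I'll descend on it.

>>> step_arm([
  {"linear": [0,0.005,0.03],"spin": 0},
  {"linear": [0,0.005,0.06],"spin": 0},
  {"linear": [0,0.005,0.09],"spin": 0},
  {"linear": [0,0.005,0.09],"spin": 0},
])

```text
clock: 7.38
tcp_pos: [474.4, 316.3, 92.0]
ee_rot: [[-0.975, 0.223, -0.005], [0.223, 0.975, -0.005], [0.004, -0.006, -1.0]]
wrist_force: [-0.7, -0.9, -0.3]
opening: -0.1
finger_force: 0.0
```

>>> step_arm([
  {"linear": [0,0,0.006],"spin": 0},
  {"linear": [0,0,0.012],"spin": 0},
  {"linear": [0,0,0.018],"spin": 0},
  {"linear": [0,0,0.018],"spin": 0},
])

```text
clock: 7.72
tcp_pos: [476.0, 319.3, 78.5]
ee_rot: [[-0.975, 0.221, 0.0], [0.221, 0.975, 0.0], [-0.0, 0.0, -1.0]]
wrist_force: [-0.4, -0.7, 1.1]
opening: 0.0
finger_force: 0.0
```

>>> step_arm([
  {"linear": [0,0,0.006],"spin": 0},
  {"linear": [0,0,0.012],"spin": 0},
  {"linear": [0,0,0.012],"spin": 0},
])

```text
clock: 7.97
tcp_pos: [475.4, 319.2, 65.6]
ee_rot: [[-0.975, 0.221, -0.001], [0.221, 0.975, -0.001], [0.001, -0.001, -1.0]]
wrist_force: [-0.2, -0.3, -0.3]
opening: -0.1
finger_force: 0.0
```

>>> step_arm([
  {"linear": [0,0,0.004],"spin": 0},
  {"linear": [0,0,0.008],"spin": 0},
  {"linear": [0,0,0.008],"spin": 0},
])

```text
clock: 8.22
tcp_pos: [475.5, 319.2, 57.7]
ee_rot: [[-0.975, 0.221, -0.001], [0.221, 0.975, -0.001], [0.0, -0.001, -1.0]]
wrist_force: [-1.0, -0.1, 0.8]
opening: -0.2
finger_force: 0.0
```

>>> step_arm([
  {"linear": [0,0,0.003],"spin": 0},
  {"linear": [0,0,0.005],"spin": 0},
  {"linear": [0,0,0.005],"spin": 0},
])

```text
clock: 8.47
tcp_pos: [475.9, 319.4, 53.2]
ee_rot: [[-0.975, 0.221, 0.0], [0.221, 0.975, 0.0], [-0.0, 0.0, -1.0]]
wrist_force: [-0.3, 0.1, 2.5]
opening: 0.0
finger_force: 1.4
```

Contact at about z = 53–54. I'll press 12–13 mm further.

>>> step_arm([
  {"linear": [0,0,0.004],"spin": 0},
  {"linear": [0,0,0.008],"spin": 0},
  {"linear": [0,0,0.011],"spin": 0},
  {"linear": [0,0,0.011],"spin": 0},
])

```text
clock: 8.8
tcp_pos: [476.1, 319.6, 43.1]
ee_rot: [[-0.975, 0.221, 0.0], [0.221, 0.975, 0.001], [-0.0, 0.001, -1.0]]
wrist_force: [-3.5, -1.1, 17.5]
opening: -0.1
finger_force: 8.9
```

>>> step_arm([
  {"linear": [0,0,0.001],"spin": 0},
  {"linear": [0,0,0.002],"spin": 0},
  {"linear": [0,0,0.002],"spin": 0},
])

```text
clock: 9.05
tcp_pos: [476.3, 319.7, 42.7]
ee_rot: [[-0.975, 0.221, 0.001], [0.221, 0.975, 0.001], [-0.001, 0.002, -1.0]]
wrist_force: [-11.9, -7.8, 53.9]
opening: -0.3
finger_force: 26.5
```

It is hard against the stop: the force jumped to 54 N with almost no travel. Releasing.

>>> step_arm([
  {"linear": [0,0,-0.005],"spin": 0},
  {"linear": [0,0,-0.015],"spin": 0},
  {"linear": [0,0,-0.04],"spin": 0},
  {"linear": [0,0,-0.08],"spin": 0},
  {"linear": [0,0,-0.115],"spin": 0},
])

```text
clock: 9.47
tcp_pos: [475.4, 319.0, 156.6]
ee_rot: [[-0.975, 0.221, -0.001], [0.221, 0.975, -0.001], [0.001, -0.001, -1.0]]
wrist_force: [0.4, 0.2, -0.0]
opening: -0.2
finger_force: 0.0
```

>>> step_arm([
  {"linear": [0.03,0,-0.02],"spin": 0},
  {"linear": [0.06,0,-0.04],"spin": 0},
  {"linear": [0.06,0,-0.04],"spin": 0},
  {"linear": [0.06,0,-0.04],"spin": 0},
])

```text
clock: 9.8
tcp_pos: [416.4, 333.6, 196.5]
ee_rot: [[-0.976, 0.219, 0.001], [0.219, 0.976, 0.002], [-0.001, 0.002, -1.0]]
wrist_force: [0.1, -1.0, 0.2]
opening: -0.1
finger_force: 0.0
```

```bash
python3 - <<'E'
from h import *
t=eyes.get_image("top")[:,:,::-1];s=eyes.get_image("side")[:,:,::-1]
f=lambda i:cv2.resize(np.clip(i*1.6,0,255).astype('uint8'),(400,600 if i is t else 300),interpolation=2)
r=lambda i,w,h:cv2.resize(np.clip(i*1.6,0,255).astype('uint8'),(w,h),interpolation=2)
cv2.imwrite("pics/end.png",np.hstack([r(t[140:270,70:450],500,171*2),r(s[210:310,220:320],300,342)]))
E
```

```text
(no output)
```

View pics/end.png

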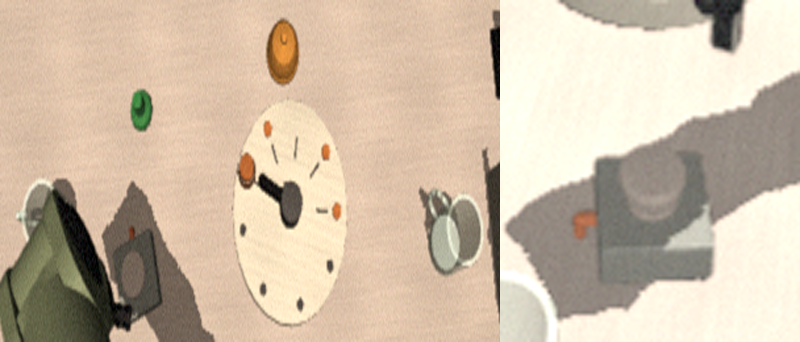

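The lever at (265,185) points at the barrel. The plunger is back up, the steins, bell and stopper stand where they were, and the arm is clear.

```bash
python3 -c "from cell import hand_in; print(hand_in())"
```

```text
the job is handed in; nothing more can be done
None
```

The lever is clicked in at the full keg; I then pressed the purge plunger to its stop and let it come back up, left the steins, bell and stopper untouched, and handed the job in at about 10 s on the clock.

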